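# Hang the desk sign and hold its telescopic stand up

### The job

Put the direction sign up so that people across the room can see it: first hang the white saddle-shaped sign over the crossbar of the telescopic stand and let go of it, then push the stand's release button all the way in, and then pull the mast up by its knob past the first stop to the second stop, where both tube sections are fully out. The mast sinks back if let go, so finish while still gripping the knob and holding it fully up, with the sign hanging on the bar; do not disturb the stapler, the stamp or the two cups.

Things in the scene. Friction and masses are not known exactly. Their poses are not given: they have to be found in the camera images.
- sign: loose white saddle sign of stiff sheet (fold 5 mm thick, leaves 4 mm), dark arrows, 80 to 140 g, standing on its two lower edges. 97 mm tall, 90 mm long along its y (the ridge). Origin: centre of its underside; z up. Its top 40 mm is an upside-down U, 32 mm wide outside across x (grip here from above), 22 mm inside; below, the leaves flare to 58 mm. Open below and at both ends.
- sign_ridge (a point): centre of the underside of the sign's top fold, 92 mm above its origin, 5 mm below its top. This rests on the bar when hung.
- stand: telescopic sign stand fixed to the desk. Origin: on the desk, on the mast's axis; z up. Dark foot plate 12 mm thick (x -105 to +45, y -80 to +80 mm), tubular mast at the origin (outer tube 32 mm wide, top at 112 mm), black latch column 16 x 24 mm at x = -46 mm, 108 mm tall. Release button on the plate at x -75, y -55 mm.
- head: the part at the top of the mast that goes up: hub 38 mm wide with the crossbar and the pull knob. Axes parallel to the stand's. When the mast is down its origin coincides with the stand's, and it rises with the mast (by 0.12 m at the second stop).
- bar_mid (a point): axis of the crossbar at the middle of its free length. The bar is round, 12 mm thick, level, and leaves the mast towards the stand's +y: free from 19 to 185 mm from the mast's axis, ended by a 20 mm wide cap. This point is 107 mm from the mast's axis, 135 mm above the desk when the mast is down.
- knob (a point): the pull knob's grip point, on the mast's axis, 170 mm above the desk when the mast is down. Round waist 24 mm wide, from 144 to 188 mm above the desk, under a 34 mm wide cap that ends at 198 mm; the hub's top is at 144 mm. Rises with the head.
- button_top (a point): centre of the top of the release button: grey upright round button 27 mm wide in a black housing 38 mm wide, its top 50 mm above the desk before it is pressed. Pressed straight down with about 4 N; the housing's rim is 12 mm below the unpressed top.
- release (a joint): release button: 0 = out (mast locked down), 0.008 = fully in. Stays in where it is pushed; the mast is free from about 0.006.
- upper_stage (a joint): thin inner tube of the mast, m: 0 = in, 0.06 = fully out (the first stop). It comes out first, together with the head.
- lower_stage (a joint): thicker middle tube, m: 0 = in, 0.06 = fully out. It follows when the pull goes on beyond the first stop; both at 0.06 is the second stop (hard), the head 0.12 m above its lowest place. Raising takes about 5 to 7 N with the sign on; both sink back by their weight when let go.
- stapler: bystander, loose grey and black stapler, 37 x 133 x 54 mm; origin under its centre
- number_stamp: bystander, loose red self-inking stamp, 41 x 60 x 92 mm; origin under its centre
- cup_a: bystander, loose clear cup with white lid, 58 mm wide, 65 mm tall, on the robot's side of the stand; origin under its centre
- cup_b: bystander, a like cup behind the work; origin under its centre
Not all that is in view belongs to the job. Several things look just like the sign: the one meant starts farthest from the robot's base.

How it is judged:
On the way, in this order (a step that is already met when the one before it is completed fails the run):
1. the sign hangs on the crossbar, let go of, with the mast still down (y of sign_ridge in the frame of bar_mid between -0.035 and 0.035 m and z of sign_ridge in the frame of bar_mid between 0 and 0.012 m and x of sign_ridge in the frame of bar_mid between -0.015 and 0.015 m and angle between sign's own z axis and vertical below 0.35 rad and contact force between sign and head above 0.2 N and contact force between sign and the arm below 0.2 N and contact force between sign and the fingers below 0.2 N and value of joint upper_stage below 0.01 m), for 0.2 s.
2. the release button is pushed fully in (value of joint release above 0.0068 m), for 0.1 s.
At the end, for the whole second after the job is handed in: Both mast sections are out to within 4 mm of 60 mm, at rest, held by the fingers on the knob (within 40 mm of the knob point); the button is in; the sign hangs on the bar only, within 35 mm of the middle of the bar, leaning under 0.35 rad, not touched by the robot (value of joint each of upper_stage, lower_stage above 0.056 m and value of joint release above 0.0065 m and contact force between the fingers and head above 1 N and distance between the grasp point and knob below 0.04 m and linear speed of head below 0.02 m/s and y of sign_ridge in the frame of bar_mid between -0.035 and 0.035 m and z of sign_ridge in the frame of bar_mid between 0 and 0.012 m and x of sign_ridge in the frame of bar_mid between -0.015 and 0.015 m and angle between sign's own z axis and vertical below 0.35 rad and contact force between sign and head above 0.2 N and contact force between sign and the arm below 0.2 N and contact force between sign and the fingers below 0.2 N); the arm keeps its last pose, push and grip.
It fails at once if the stapler is moved more than 3 cm (distance of stapler from where it was at the start of the episode above 0.03 m).
It fails at once if the self-inking stamp is moved more than 3 cm (distance of number_stamp from where it was at the start of the episode above 0.03 m).
It fails at once if the front cup is moved more than 3 cm (distance of cup_a from where it was at the start of the episode above 0.03 m).
It fails at once if the rear cup is moved more than 3 cm (distance of cup_b from where it was at the start of the episode above 0.03 m).
It also fails if it takes over 64 s, if anything falls off the work surface, if the arm or the gripper's body presses on something with over 40 N, if the wrist force passes 120 N, or if a joint passes its speed limit or range.

### The arm

A 7-joint arm with a two-finger parallel gripper is mounted at the origin on a cart in front of the work surface, level with it; the furniture and walls round the work are solid. World frame = base frame: x ahead of the robot, y to its left, z up, the work surface at z = 0. Lengths are in m, angles in rad, forces in N, time in s.
With the tool pointing down it reaches from about 0.425 to 0.925 m from the base axis. Payload 6.8 kg.
Tool frame: the origin (TCP) lies at the very end of the fingers, on their centre line; the grasp point (between the pads) lies bot.grip_point_offset behind it (bot.grip_point_offset is the distance from the TCP to the grasp point, in m); z points along the fingers, y is the line along which they close (so a half turn about z gives the same grasp; the last joint's range is limited). The gripper opens to 85 mm and grips with 20 to 120 N. Pads are 22 mm wide; open, the fingers measure 114 mm over their backs; the gripper's body (76 mm by 85 mm) begins 54 mm behind the grasp point. The pads swing forward as they close: fully open they stand 13 mm farther back than shut.
Start: joints at [1.238, 0.477, 0.022, 1.555, -0.011, 1.109, -0.083], TCP at [0.15, -0.658, 0.231] pointing down, gripper open.
Joint ranges: [-2.96, 2.96], [-0.34, 2.1], [-1.41, 1.46], [0.24, 2.44], [-1.37, 4.51], [0.17, 1.92], [-2.96, 2.96]. Speed limits (rad/s): [2.39, 2.39, 3.14, 3.14, 3.14, 3.14, 3.14].

### API

Orientations are given as a unit quaternion [w, x, y, z].
In Python, from station import bot, imaging gives the robot as it stands. The module is installed in compiled form; this text tells all that it offers.
- The arm moves only by the tool carry_out, never from a script. Its argument "targets" is one flat list of numbers, 5 for each row, row after row: the closure in counts, from 0 (fully open) to 255 (shut), then the shift along the world's x, y, z in mm, then the turn about the world's z in degrees. A call has 1 to 20 rows; each row shifts and turns the commanded pose from where the row before left it; what a row does not reach is not made up. A row lasts 1/10 s, in which the tool goes at most 50 mm and 8.59 degrees, less where a joint would pass 70% of its speed; a pose out of reach is approached as far as the arm can. A call is refused whole if a number of a shift passes 50 or a number of a turn 8.59, either way. A call with a gripper value outside its range is refused whole. The fingers move at their own pace and stop on an object; "newtons" is the grip in N (left out, the last holds). Time passes only in rows, so rows that do not move let the fingers close. It gives the time, the measured TCP pose, the force, the opening and the grip force at its end, in the units of the state.
- bot.get_obs(): the state, without advancing time (a new reading comes with each control period).
- imaging.read_camera(name): name is "scene" or "top" or "wrist"; returns a dict with "frame" (400x640x3 uint8, red, green, blue), "fov_y" (degrees; the focal length in pixels is half the picture's height over the tangent of half this angle, whatever the lens; pixels are square), "cx", "cy" (the principal point, pixels), "pose" (4x4, takes a point from camera to world coordinates); the wrist camera has in their place "tool_from_camera" (4x4, takes a point from camera to tool coordinates, whose origin is the TCP and whose axes are the flange's). Camera axes: x right, y up, looking along -z (the intrinsics and any distortion apply to the point x, -y, -z); pixel columns grow to the right and rows downward; lengths in m; the calibration is good to about 2 mm. A picture is of the moment at which its call begins: read the wrist's pose just before it. There is no depth.
- bot.hand_in(): hands the job in; it is judged then, once.
The state is a dict: "t": time; "q": joint angles; "joint_vel": joint speeds; "joint_torque": joint torques, N m; "eef_pos": TCP position; "tool_rot": TCP orientation; "contact_force": force on the tool from outside, world axes, zero at the start; "torque": the same for the moment, N m; "gripper_width": opening from 0.0 (shut) to 1.0 (fully open); "grasp_force": force on a finger pad.
Only numpy, scipy, OpenCV 4.12 (cv2) and the standard library are available. Lean on these libraries where they do the work, as an engineer would, in place of code of your own. Each camera call takes 0.05 s, during which the arm holds its last target. There are 200 camera calls.

## Working session

There is one attempt and no reset: what is moved stays moved. The work goes in short steps, Python scripts to look and compute and a tool call to move; the robot and the scene stay as the last step left them, time stands still between calls to the robot, and variables do not carry over. Pictures are saved under pics/ and viewed, at most 10 in all, crops included, and the job is handed in when it is done.

Besides the shell and the picture viewer there is one more tool, called after "Request:" as name(argument=value, ...) on one line, values as JSON. carry_out: Moves the arm, as the interface text tells. Its arguments: {"type":"object","properties":{"targets":{"type":"array","items":{"type":"number"}},"newtons":{"type":"number"}},"required":["targets"]}

```bash
mkdir -p pics; cat > h.py <<'E'
import numpy as np, cv2
from station import bot, imaging
from scipy.spatial.transform import Rotation as R
def cam(n):
    o=bot.get_obs(); c=imaging.read_camera(n)
    if n=="wrist":
        T=np.eye(4); q=o["tool_rot"]; T[:3,:3]=R.from_quat([q[1],q[2],q[3],q[0]]).as_matrix(); T[:3,3]=o["eef_pos"]
        c["pose"]=T@c["tool_from_camera"]
    c["f"]=c["frame"].shape[0]/2/np.tan(np.radians(c["fov_y"])/2)
    return c
def ray(c,u,v):
    d=np.array([(u-c["cx"])/c["f"],-(v-c["cy"])/c["f"],-1]); return c["pose"][:3,3],c["pose"][:3,:3]@d
def onz(c,u,v,z):
    o,d=ray(c,u,v); return o+d*(z-o[2])/d[2]
def proj(c,p):
    P=np.linalg.inv(c["pose"])@np.append(p,1); return c["cx"]+c["f"]*P[0]/-P[2], c["cy"]-c["f"]*P[1]/-P[2]
def save(n,im): cv2.imwrite("pics/"+n,im[...,::-1])
E
python3 - <<'E'
from h import *
print(bot.get_obs(), bot.grip_point_offset)
for n in("scene","top","wrist"):
    c=cam(n); print(n,{k:v for k,v in c.items() if k!="frame"})
    save(n+"0.png",c["frame"]); np.save(n+"0.npy",c,allow_pickle=True)
E
```

```text
{'t': 0.0, 'q': array([ 1.23787678,  0.47779719,  0.02235483,  1.5564358 , -0.01147766,
        1.10929367, -0.08311231]), 'joint_vel': array([-4.30269149e-04,  2.57977567e-03,  1.52931149e-03,  1.30910719e-03,
       -2.30427806e-04,  1.03641618e-03, -2.81304769e-05]), 'joint_torque': array([ 6.92622743e-04, -5.96452117e+01,  1.60786740e+00, -2.81192029e+01,
        1.23925356e-02,  9.30491136e-03,  9.73416803e-06]), 'eef_pos': array([ 0.15031929, -0.65745315,  0.23033458]), 'tool_rot': array([-8.84523350e-04,  9.93687929e-01,  1.12176130e-01, -1.80785362e-04]), 'contact_force': array([-0.82097524, -0.1604856 ,  0.26583491]), 'torque': array([-0.04603349,  0.00398767,  0.01407046]), 'grasp_force': 0.0, 'gripper_width': 0.9973396680036943} 0.0187
scene {'fov_y': 43.25374436874283, 'cx': 319.1808876219575, 'cy': 207.50045253192653, 'pose': array([[-0.80768899,  0.28452338, -0.51641548, -0.23438994],
       [-0.58947876, -0.3712828 ,  0.71740078,  0.89082338],
       [ 0.01238111,  0.88385266,  0.46760152,  0.78036377],
       [ 0.        ,  0.        ,  0.        ,  1.        ]]), 'f'
[... 538 characters left out ...]
cx': 318.9137188383992, 'cy': 202.0187290547832, 'tool_from_camera': array([[ 4.12201523e-04,  9.51724545e-01,  3.06953123e-01,
         7.81959549e-02],
       [ 9.99999772e-01, -5.56240132e-04,  3.81771512e-04,
        -1.40553917e-03],
       [ 5.34080965e-04,  3.06952896e-01, -9.51724558e-01,
        -1.42894549e-01],
       [ 0.00000000e+00,  0.00000000e+00,  0.00000000e+00,
         1.00000000e+00]]), 'pose': array([[ 0.22334658,  0.9274934 ,  0.2997871 ,  0.2263234 ],
       [-0.97473677,  0.21319216,  0.06661329, -0.63893622],
       [-0.00212887, -0.30709136,  0.95167766,  0.37332783],
       [ 0.        ,  0.        ,  0.        ,  1.        ]]), 'f': np.float64(291.6886259947599)}
```

View pics/scene0.png

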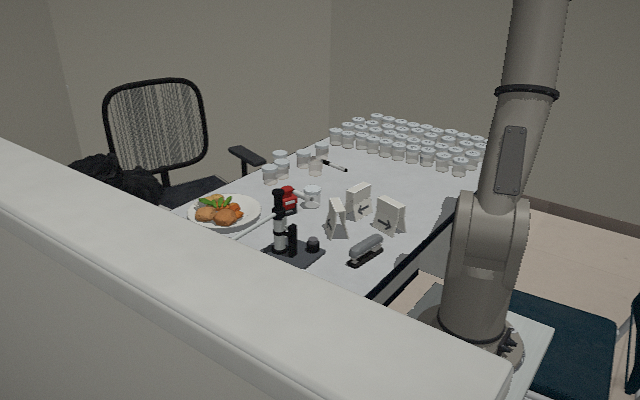

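View pics/top0.png

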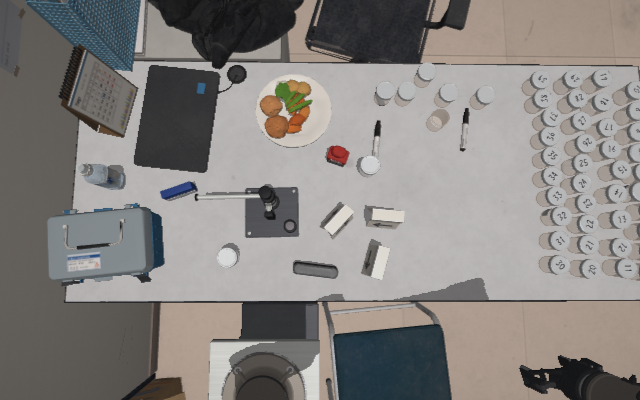

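The top view shows the stand mast near (267,192) with its bar running left to (197,196) and the button at (290,226). The stapler is at (315,269), the stamp at (338,155), and the cups at (228,257) and (369,165).
Sign candidates in top: A (337,219), B (385,217), C (376,260). I'll measure their distances from the base and check the choice in one crop.

```bash
python3 - <<'E'
from h import *
c=np.load("top0.npy",allow_pickle=True).item()
for n,u,v in(("A",337,219),("B",385,217),("C",376,260)):
    p=onz(c,u,v,0.097); print(n,p.round(3),np.hypot(*p[:2]).round(3))
for n,u,v,z in(("knobtop",267,192,.198),("barend",197,196,.135),("button",290,226,.05),("cupa",228,257,.065),("cupb",369,165,.065),("stapler",315,269,.05),("stamp",338,155,.09),
  ("pl",246,188,.012),("pl",298,187,.012),("pl",299,237,.012),("pl",247,238,.012)):
    print(n,onz(c,u,v,z).round(3))
im=c["frame"][140:290,180:410]
save("crop1.png",cv2.resize(im,None,fx=3.4,fy=3.4,interpolation=cv2.INTER_CUBIC))
E
```

```text
A [ 0.497 -0.206  0.097] 0.538
B [ 0.502 -0.34   0.097] 0.607
C [ 0.384 -0.312  0.097] 0.495
knobtop [ 0.555 -0.022  0.198]
barend [0.554 0.171 0.135]
button [ 0.48  -0.074  0.05 ]
cupa [0.392 0.099 0.065]
cupb [ 0.658 -0.304  0.065]
stapler [ 0.358 -0.146  0.05 ]
stamp [ 0.68  -0.211  0.09 ]
pl [0.598 0.061 0.012]
pl [ 0.601 -0.096  0.012]
pl [ 0.45  -0.1    0.012]
pl [0.447 0.055 0.012]
```

View pics/crop1.png

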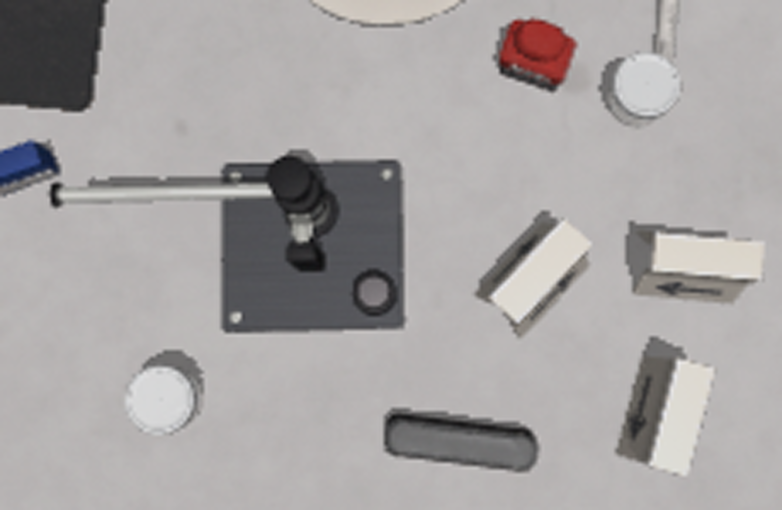

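The distances from the base are A 0.538 m, B 0.607 m and C 0.495 m, so B is the sign. In the crop its ridge strip is centred at (708,257). I'll go above it with the tool x axis turned along its ridge.

Request:
carry_out(targets=[0, 23, 21, 2, 4.7, 0, 23, 21, 2, 4.7, 0, 23, 21, 2, 4.7, 0, 23, 21, 2, 4.7, 0, 23, 21, 2, 4.7, 0, 23, 21, 2, 4.7, 0, 23, 21, 2, 4.7, 0, 23, 21, 2, 4.7, 0, 23, 21, 2, 4.7, 0, 23, 21, 2, 4.7, 0, 23, 21, 2, 4.7, 0, 23, 21, 2, 4.7, 0, 23, 21, 2, 4.7, 0, 23, 21, 2, 4.7, 0, 23, 21, 2, 4.7, 0, 5, 0, 0, 0, 0, 0, 0, 0, 0, 0, 0, 0, 0, 0], newtons=30)

```text
t: 1.95
eef_pos: [0.4999, -0.3435, 0.2611]
tool_rot: [-0.0, 0.747, 0.665, -0.0]
contact_force: [0.2, -0.3, -0.3]
gripper_width: 1.001
grasp_force: 0.0
```

```bash
python3 - <<'E'
from h import *
c=cam("wrist"); o=bot.get_obs(); print(o["eef_pos"].round(4),o["q"].round(2),(R.from_quat(np.roll(o["tool_rot"],-1)).as_matrix()[:,0]).round(3))
g=c["frame"]; hsv=cv2.cvtColor(g,cv2.COLOR_RGB2HSV)
np.save("w1.npy",c,allow_pickle=True)
save("w1.png",g)
E
```

```text
[ 0.4995 -0.3439  0.2611] [ 0.79  0.37 -0.38  1.67  0.15  1.13  0.26] [ 0.117  0.993 -0.001]
```

View pics/w1.png

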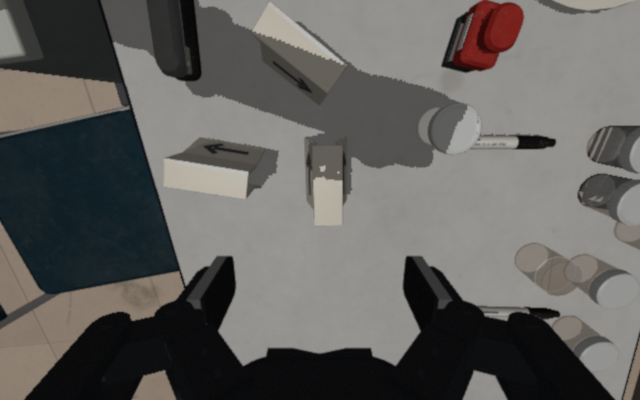

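The wrist view shows the sign's top fold as a strip about columns 313–343, rows 145–225, with the upper half shaded by the arm. The cup is at (452,127) and sign A at (300,50). I'll compute the fold's centre and yaw.

```bash
python3 - <<'E'
from h import *
c=np.load("w1.npy",allow_pickle=True).item()
g=cv2.cvtColor(c["frame"],cv2.COLOR_RGB2GRAY).astype(int)
for v in (150,160,168,182,190,200,210,220): print(v,list(g[v,300:356:2]))
for a in ((314,225),(343,225),(313,145),(343,145)): print(onz(c,*a,.097).round(4))
print(list(g[132:156:2,328]),list(g[218:232:2,328]))
E
```

```text
150 [np.int64(145), np.int64(145), np.int64(126), np.int64(104), np.int64(87), np.int64(71), np.int64(83), np.int64(95), np.int64(94), np.int64(95), np.int64(95), np.int64(94), np.int64(95), np.int64(95), np.int64(95), np.int64(94), np.int64(95), np.int64(95), np.int64(95), np.int64(95), np.int64(95), np.int64(79), np.int64(70), np.int64(74), np.int64(82), np.int64(82), np.int64(82), np.int64(82)]
160 [np.int64(147), np.int64(147), np.int64(133), np.int64(80), np.int64(41), np.int64(47), np.int64(83), np.int64(95), np.int64(96), np.int64(95), np.int64(95), np.int64(95), np.int64(95), np.int64(95), np.int64(95), np.int64(95), np.int64(95), np.int64(95), np.int64(95), np.int64(95), np.int64(94), np.int64(66), np.int64(29), np.int64(66), np.int64(82), np.int64(88), np.int64(142), np.int64(145)]
168 [np.int64(148), np.int64(147), np.int64(143), np.int64(104), np.int64(74), np.int64(52), np.int64(75), np.int64(94), np.int64(95), np.int64(95), np.int64(152), np.int64(180), np.int64(174), np.int64(100), np.int64(94), np.int64(95), np.int64(94), np.int64(95), np.int64(95), np.int64(95), np.i
[... 1901 characters left out ...]
(148), np.int64(161), np.int64(175), np.int64(174), np.int64(174), np.int64(173), np.int64(173), np.int64(173), np.int64(172), np.int64(172), np.int64(172), np.int64(172), np.int64(172), np.int64(172), np.int64(171), np.int64(146), np.int64(146), np.int64(146), np.int64(145), np.int64(145), np.int64(145), np.int64(146)]
[ 0.4879 -0.3889  0.097 ]
[ 0.5205 -0.3926  0.097 ]
[ 0.4976 -0.2997  0.097 ]
[ 0.5286 -0.3033  0.097 ]
[np.int64(83), np.int64(84), np.int64(83), np.int64(84), np.int64(84), np.int64(84), np.int64(83), np.int64(94), np.int64(95), np.int64(95), np.int64(95), np.int64(95)] [np.int64(173), np.int64(172), np.int64(172), np.int64(172), np.int64(148), np.int64(144), np.int64(145)]
```

Request:
carry_out(targets=[0, 8, -3, -40, 0, 0, 0, 0, -40, 0, 0, 0, 0, -40, 0, 0, 0, 0, -40, 0, 0, 0, 0, -30, 0, 0, 0, 0, -10, 0, 0, 0, 0, 0, 0, 0, 0, 0, 0, 0, 255, 0, 0, 0, 0, 255, 0, 0, 0, 0, 255, 0, 0, 0, 0, 255, 0, 0, 0, 0, 255, 0, 0, 0, 0, 255, 0, 0, 0, 0, 255, 0, 0, 0, 0, 255, 0, 0, 0, 0, 255, 0, 0, 0, 0], newtons=30)

```text
t: 3.7
eef_pos: [0.5089, -0.3462, 0.0621]
tool_rot: [0.0, 0.747, 0.665, 0.0]
contact_force: [-1.1, 0.3, 6.3]
gripper_width: 0.375
grasp_force: 30.4
```

Gripped, with a 32 mm opening. I'll lift and carry it towards the bar, then look again.

Request:
carry_out(targets=[255, 0, 0, 20, 0, 255, 0, 0, 30, 0, 255, 0, 0, 40, 0, 255, 0, 0, 40, 0, 255, 0, 0, 40, 0, 255, 0, 0, 40, 0, 255, 0, 0, 30, 0, 255, 0, 0, 0, 0, 255, 0, 0, 0, 0])

```text
t: 4.6
eef_pos: [0.5084, -0.346, 0.3013]
tool_rot: [0.0, 0.747, 0.665, -0.0]
contact_force: [-0.7, 0.3, -1.5]
gripper_width: 0.374
grasp_force: 29.9
```

Request:
carry_out(targets=[255, 3, 24, 0, 0.5, 255, 3, 24, 0, 0.5, 255, 3, 24, 0, 0.5, 255, 3, 24, 0, 0.5, 255, 3, 24, 0, 0.5, 255, 3, 24, 0, 0.5, 255, 3, 24, 0, 0.5, 255, 3, 24, 0, 0.5, 255, 3, 24, 0, 0.5, 255, 3, 24, 0, 0.5, 255, 3, 24, 0, 0.5, 255, 3, 24, 0, 0.5, 255, 3, 24, 0, 0.5, 255, 3, 24, 0, 0.5, 255, 2, 24, 0, 0.5, 255, 0, 24, 0, 0.5, 255, 0, 24, 0, 0, 255, 0, 24, 0, 0, 255, 0, 0, 0, 0, 255, 0, 0, 0, 0])

```text
t: 6.6
eef_pos: [0.5512, 0.0877, 0.3004]
tool_rot: [-0.001, 0.697, 0.717, -0.001]
contact_force: [0.1, -0.5, -1.2]
gripper_width: 0.372
grasp_force: 29.8
```

```bash
python3 - <<'E'
from h import *
o=bot.get_obs(); print(o["eef_pos"].round(4),o["q"].round(2),(R.from_quat(np.roll(o["tool_rot"],-1)).as_matrix()[:,0]).round(3),o["gripper_width"],o["contact_force"])
w=cam("wrist"); np.save("w2.npy",w,allow_pickle=True)
s=cam("scene"); np.save("s2.npy",s,allow_pickle=True)
save("w2.png",np.vstack([w["frame"][:,:],cv2.resize(s["frame"][150:275,240:440],(640,400))])[:, :] if 0 else np.hstack([w["frame"][0:400,120:520],cv2.resize(s["frame"][130:280,230:380],(400,400))]))
E
```

```text
[0.5512 0.0877 0.3004] [ 0.24  0.29 -0.63  1.72  0.18  1.2  -0.4 ] [-0.028  1.    -0.   ] 0.372045914450316 [ 0.111234   -0.4638727  -1.19707576]
```

View pics/w2.png

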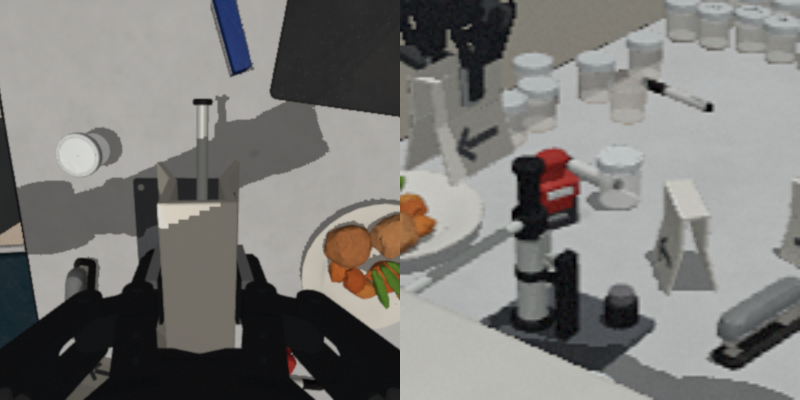

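The wrist view (crop offset 120) shows the sign squarely in the grip, its fold centred at full column 318. The bar runs from its cap at full (323,101) down to (323,195). I'll compute the bar line.

```bash
python3 - <<'E'
from h import *
c=np.load("w2.npy",allow_pickle=True).item()
g=cv2.cvtColor(c["frame"],cv2.COLOR_RGB2GRAY).astype(int)
for v in (101,115,130,150,165,180,195): print(v,*g[v,310:338])
print("col",*g[92:112,323])
for a in ((318,203),(318.5,350)): print("sign",onz(c,*a,.3+.097-.062).round(4))
E
```

```text
101 170 166 128 65 21 17 19 18 20 24 26 29 31 31 28 25 22 19 16 14 15 28 84 143 166 168 165 133
115 168 169 169 169 170 168 148 136 150 165 182 200 204 188 167 154 139 121 133 158 169 171 170 171 170 171 171 168
130 171 171 171 170 169 166 147 137 150 165 184 200 202 185 166 152 135 118 146 168 170 170 170 167 136 102 97 97
150 105 102 99 97 96 95 88 85 89 93 96 100 101 99 97 94 89 86 90 95 96 96 97 96 96 96 96 96
165 96 97 96 96 96 95 89 85 88 94 98 100 100 99 96 94 88 87 91 96 97 97 96 97 97 97 97 96
180 36 37 36 36 36 38 58 79 89 94 98 99 100 99 97 92 86 65 43 37 36 36 37 36 36 36 36 39
195 36 37 37 37 36 39 58 79 90 95 97 100 99 98 96 92 84 62 41 37 37 36 37 37 36 37 37 39
col 170 170 170 170 170 166 126 48 28 31 30 35 82 149 186 189 189 189 189 188
sign [0.5491 0.1322 0.335 ]
sign [0.5513 0.0602 0.335 ]
```

```bash
python3 - <<'E'
from h import *
c=np.load("w2.npy",allow_pickle=True).item()
for a in ((322.1,101),(322,115),(321.8,130),(321.6,165),(321.5,195)): print(onz(c,*a,.135).round(4))
t=np.load("top0.npy",allow_pickle=True).item()
g=cv2.cvtColor(t["frame"],cv2.COLOR_RGB2GRAY).astype(int)
for u in (205,220,235,250): print(u,*g[186:206,u])
for u,v in((205,195.5),(250,194.5)): print(onz(t,u,v,.135).round(4))
E
```

```text
[0.5509 0.1744 0.135 ]
[0.5512 0.161  0.135 ]
[0.5515 0.1462 0.135 ]
[0.5524 0.1099 0.135 ]
[0.5533 0.0766 0.135 ]
205 181 180 181 181 181 181 181 169 167 152 183 208 169 151 184 182 182 182 182 182
220 184 184 183 183 182 179 110 109 109 165 194 191 160 155 183 183 183 182 182 181
235 180 180 181 181 180 175 108 107 118 175 211 178 157 181 180 180 180 181 181 180
250 181 175 72 79 86 150 89 73 160 183 217 167 98 80 81 79 79 81 83 81
[0.5558 0.1495 0.135 ]
[0.5588 0.0298 0.135 ]
```

Request:
carry_out(targets=[255, 3, 3, -20, 0, 255, 0, 0, -20, 0, 255, 0, 0, -20, 0, 255, 0, 0, -20, 0, 255, 0, 0, -20, 0, 255, 0, 0, -20, 0, 255, 0, 0, -20, 0, 255, 0, 0, -20, 0, 255, 0, 0, -15, 0, 255, 0, 0, -8, 0, 255, 0, 0, 0, 0, 255, 0, 0, 0, 0])

```text
t: 7.9
eef_pos: [0.5559, 0.089, 0.1189]
tool_rot: [0.0, 0.699, 0.715, 0.0]
contact_force: [-0.6, -0.2, -1.1]
gripper_width: 0.371
grasp_force: 29.8
```

Request:
carry_out(targets=[255, 0, 0, -3, 0, 255, 0, 0, -2, 0, 255, 0, 0, 0, 0, 255, 0, 0, 0, 0])

```text
t: 8.3
eef_pos: [0.5555, 0.089, 0.1135]
tool_rot: [0.0, 0.699, 0.716, 0.0]
contact_force: [0.4, 0.2, -0.3]
gripper_width: 0.372
grasp_force: 29.8
```

Request:
carry_out(targets=[255, 0, 0, -2, 0, 255, 0, 0, 0, 0, 255, 0, 0, 0, 0])

```text
t: 8.6
eef_pos: [0.5555, 0.089, 0.1113]
tool_rot: [-0.0, 0.699, 0.716, -0.0]
contact_force: [0.7, 0.0, -0.9]
gripper_width: 0.372
grasp_force: 29.9
```

```bash
python3 - <<'E'
from h import *
o=bot.get_obs(); print(o["eef_pos"].round(4),o["contact_force"])
w=cam("wrist"); s=cam("scene")
save("w3.png",np.hstack([w["frame"][0:400,120:520],cv2.resize(s["frame"][130:280,230:380],(400,400))]))
E
```

```text
[0.5555 0.089  0.1113] [ 0.7297601   0.01029699 -0.91664912]
```

View pics/w3.png

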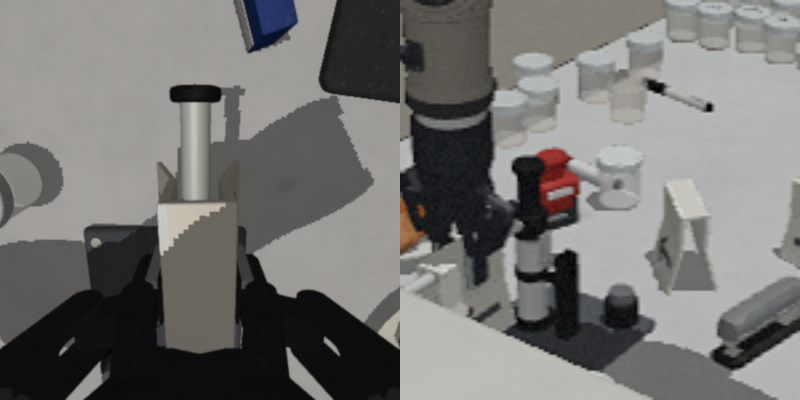

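The bar, centred at crop column 195, runs under the fold centred at 198, so it is about 1 mm off and well inside. I'll lower to contact.

Request:
carry_out(targets=[255, 0, 0, -1, 0, 255, 0, 0, -1, 0, 255, 0, 0, 0, 0, 255, 0, 0, 0, 0])

```text
t: 9.1
eef_pos: [0.5558, 0.0893, 0.1108]
tool_rot: [0.0, 0.699, 0.716, 0.0]
contact_force: [-4.4, -1.1, 12.5]
gripper_width: 0.369
grasp_force: 30.9
```

Contact: 12 N at z = 0.111. I'll release and rise.

Request:
carry_out(targets=[120, 0, 0, 0.5, 0, 90, 0, 0, 0, 0, 50, 0, 0, 0, 0, 0, 0, 0, 0, 0, 0, 0, 0, 0, 0, 0, 0, 0, 0, 0, 0, 0, 0, 0, 0, 0, 0, 0, 10, 0, 0, 0, 0, 20, 0, 0, 0, 0, 40, 0, 0, 0, 0, 40, 0, 0, 0, 0, 40, 0, 0, 0, 0, 10, 0, 0, 0, 0, 0, 0, 0, 0, 0, 0, 0])

```text
t: 10.6
eef_pos: [0.5549, 0.0886, 0.269]
tool_rot: [-0.0, 0.699, 0.716, -0.001]
contact_force: [-0.2, -0.7, -0.9]
gripper_width: 1.0
grasp_force: 0.0
```

```bash
python3 - <<'E'
from h import *
o=bot.get_obs(); print(o["eef_pos"].round(4),o["contact_force"],o["gripper_width"])
w=cam("wrist"); s=cam("scene"); np.save("w4.npy",w,allow_pickle=True)
save("w4.png",np.hstack([w["frame"][0:400,120:520],cv2.resize(s["frame"][130:280,230:380],(400,400))]))
E
```

```text
[0.5549 0.0886 0.269 ] [-0.16008131 -0.65666155 -0.92728034] 0.9996102803633674
```

View pics/w4.png

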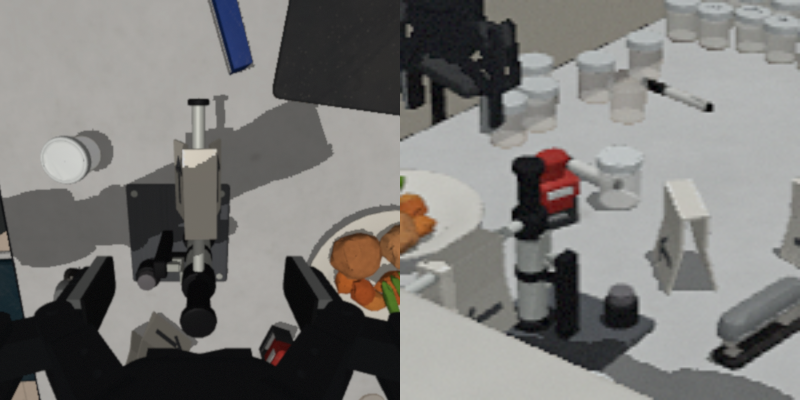

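The sign hangs on the bar: its fold spans crop rows 149–240, the knob cap is at (199,318) and the button at (147,275) in the crop. Now I'll compute the button and knob positions.

```bash
python3 - <<'E'
from h import *
c=np.load("w4.npy",allow_pickle=True).item()
for n,u,v,z in(("knob",319,318,.198),("button",267,273,.05),("sfar",320,149,.146),("snear",319,240,.146),("barcap",319,104,.135)): print(n,onz(c,u,v,z).round(4))
save("b.png",cv2.resize(c["frame"][235:345,230:350],None,fx=5,fy=5,interpolation=cv2.INTER_CUBIC))
E
```

```text
knob [ 0.5566 -0.0079  0.198 ]
button [ 0.4838 -0.0552  0.05  ]
sfar [0.5539 0.1333 0.146 ]
snear [0.5552 0.0431 0.146 ]
barcap [0.552 0.172 0.135]
```

View pics/b.png

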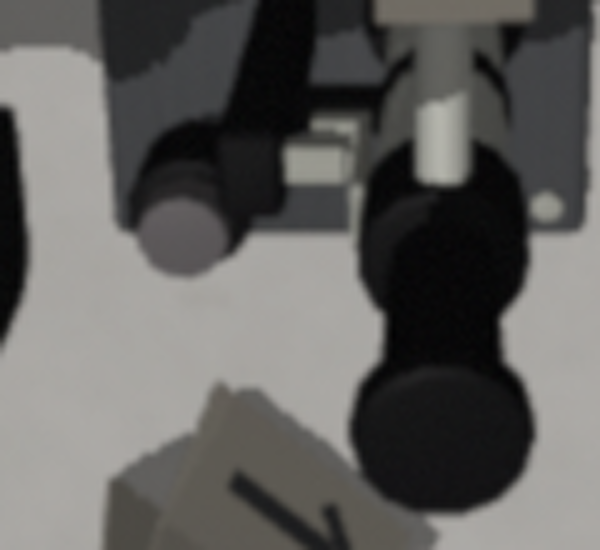

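Button-top centre is at full (266.4,282.2) and knob-cap centre at (318.4,322.6).

```bash
python3 - <<'E'
from h import *
c=np.load("w4.npy",allow_pickle=True).item()
print(onz(c,318.4,322.6,.198).round(4),onz(c,266.4,282.2,.05).round(4))
E
```

```text
[ 0.5561 -0.0129  0.198 ] [ 0.4825 -0.0702  0.05  ]
```

Request:
carry_out(targets=[255, -6, -16, 0, 0, 255, -6, -16, 0, 0, 255, -6, -16, 0, 0, 255, -6, -16, 0, 0, 255, -7, -16, 0, 0, 255, -8, -16, 0, 0, 255, -8, -16, 0, 0, 255, -8, -16, 0, 0, 255, -8, -16, 0, 0, 255, -9, -15, 0, 0, 255, 0, 0, -40, 0, 255, 0, 0, -40, 0, 255, 0, 0, -40, 0, 255, 0, 0, -40, 0, 255, 0, 0, -40, 0, 255, 0, 0, -10, 0, 255, 0, 0, 0, 0, 255, 0, 0, 0, 0])

```text
t: 12.5
eef_pos: [0.4843, -0.0698, 0.0608]
tool_rot: [0.0, 0.698, 0.716, 0.0]
contact_force: [0.1, -0.0, 0.6]
gripper_width: 0.001
grasp_force: 0.0
```

Request:
carry_out(targets=[255, -1, -1, -4, 0, 255, 0, 0, -4, 0, 255, 0, 0, -3, 0, 255, 0, 0, -2, 0, 255, 0, 0, -2, 0, 255, 0, 0, 0, 0, 255, 0, 0, 0, 0])

```text
t: 13.2
eef_pos: [0.4827, -0.071, 0.0448]
tool_rot: [0.0, 0.699, 0.716, 0.0]
contact_force: [0.1, -1.1, 0.6]
gripper_width: 0.003
grasp_force: 0.8
```

Request:
carry_out(targets=[255, 0, 0, -1, 0, 255, 0, 0, -1, 0, 255, 0, 0, 0, 0, 255, 0, 0, 0, 0])

```text
t: 13.6
eef_pos: [0.4825, -0.0709, 0.0428]
tool_rot: [-0.0, 0.699, 0.716, 0.0]
contact_force: [1.1, 0.2, 1.5]
gripper_width: 0.001
grasp_force: 0.9
```

Request:
carry_out(targets=[255, 0, 0, -1, 0, 255, 0, 0, 0, 0, 255, 0, 0, 0, 0])

```text
t: 13.9
eef_pos: [0.4826, -0.0709, 0.0421]
tool_rot: [0.0, 0.698, 0.716, 0.0]
contact_force: [0.1, -1.1, 6.0]
gripper_width: 0.004
grasp_force: 3.1
```

Request:
carry_out(targets=[255, 0, 0, -1, 0, 255, 0, 0, 0, 0, 255, 0, 0, 0, 0])

```text
t: 14.2
eef_pos: [0.4827, -0.071, 0.0419]
tool_rot: [0.0, 0.699, 0.716, -0.0]
contact_force: [-2.8, 1.0, 17.7]
gripper_width: 0.002
grasp_force: 9.1
```

The button is fully in: it bottomed out at z = 0.042 with 18 N. Next is the knob.

Request:
carry_out(targets=[255, 0, 0, 10, 0, 255, 0, 0, 40, 0, 255, 0, 0, 40, 0, 255, 0, 0, 40, 0, 255, 0, 0, 40, 0, 255, 0, 0, 40, 0, 255, 0, 0, 20, 0, 0, 15, 12, 0, 0, 0, 15, 11, 0, 0, 0, 15, 11, 0, 0, 0, 15, 11, 0, 0, 0, 13, 11, 0, 0, 0, 0, 0, 0, 0, 0, 0, 0, 0, 0])

```text
t: 15.6
eef_pos: [0.555, -0.0148, 0.2703]
tool_rot: [-0.001, 0.698, 0.716, -0.0]
contact_force: [-0.5, -0.5, 0.1]
gripper_width: 1.0
grasp_force: 0.0
```

```bash
python3 - <<'E'
from h import *
o=bot.get_obs(); print(o["eef_pos"].round(4),o["contact_force"],o["gripper_width"])
w=cam("wrist"); s=cam("scene"); np.save("w5.npy",w,allow_pickle=True)
save("w5.png",np.hstack([w["frame"][0:400,120:520],cv2.resize(s["frame"][130:280,230:380],(400,400))]))
E
```

```text
[ 0.555  -0.0148  0.2703] [-0.53963908 -0.52153058  0.12769022] 1.0001785812824855
```

View pics/w5.png

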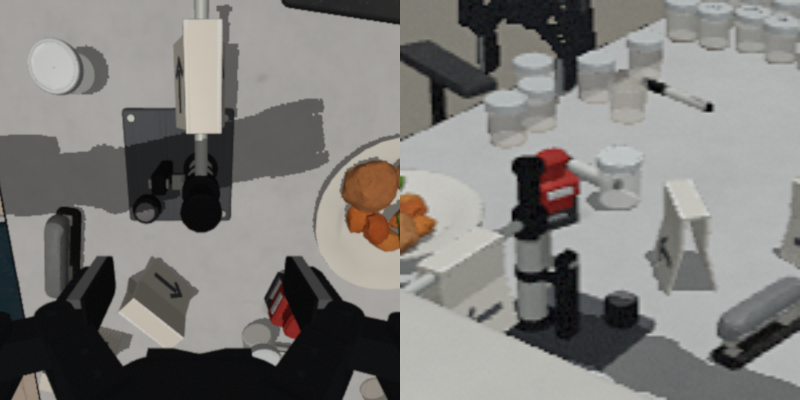

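The button is visibly in, the sign hangs, and the knob cap is at full (321,212).

```bash
python3 - <<'E'
from h import *
c=np.load("w5.npy",allow_pickle=True).item()
print(onz(c,321,212,.198).round(4),onz(c,322,19,.146).round(4),onz(c,322,133,.146).round(4))
E
```

```text
[ 0.5558 -0.0124  0.198 ] [0.5528 0.1331 0.146 ] [0.5553 0.044  0.146 ]
```

Request:
carry_out(targets=[0, 2, -1, -25, 0, 0, 0, 0, -25, 0, 0, 0, 0, -25, 0, 0, 0, 0, -25, 0, 0, 0, 0, -15, 0, 0, 0, 0, -7, 0, 0, 0, 0, 0, 0, 0, 0, 0, 0, 0])

```text
t: 16.5
eef_pos: [0.5581, -0.016, 0.1498]
tool_rot: [0.001, 0.699, 0.716, 0.001]
contact_force: [-0.2, 0.1, -0.4]
gripper_width: 1.005
grasp_force: 0.0
```

Request:
carry_out(targets=[255, -1, 2, 0, 0, 255, 0, 0, 0, 0, 255, 0, 0, 0, 0, 255, 0, 0, 0, 0, 255, 0, 0, 0, 0, 255, 0, 0, 0, 0, 255, 0, 0, 0, 0, 255, 0, 0, 0, 0, 255, 0, 0, 0, 0, 255, 0, 0, 0, 0], newtons=60)

```text
t: 17.5
eef_pos: [0.5566, -0.014, 0.1493]
tool_rot: [0.0, 0.699, 0.716, 0.0]
contact_force: [-2.1, 0.2, 6.6]
gripper_width: 0.338
grasp_force: 58.4
```

Request:
carry_out(targets=[255, 0, 0, 3, 0, 255, 0, 0, 4, 0, 255, 0, 0, 4, 0, 255, 0, 0, 4, 0, 255, 0, 0, 5, 0, 255, 0, 0, 0, 0, 255, 0, 0, 0, 0])

```text
t: 18.2
eef_pos: [0.5564, -0.014, 0.1689]
tool_rot: [0.0, 0.699, 0.716, -0.0]
contact_force: [0.8, -0.2, -2.4]
gripper_width: 0.338
grasp_force: 59.2
```

```bash
python3 - <<'E'
from h import *
w=cam("wrist"); s=cam("scene")
save("w6.png",np.hstack([w["frame"][0:400,120:520],cv2.resize(s["frame"][130:280,230:380],(400,400))]))
E
```

```text
(no output)
```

View pics/w6.png

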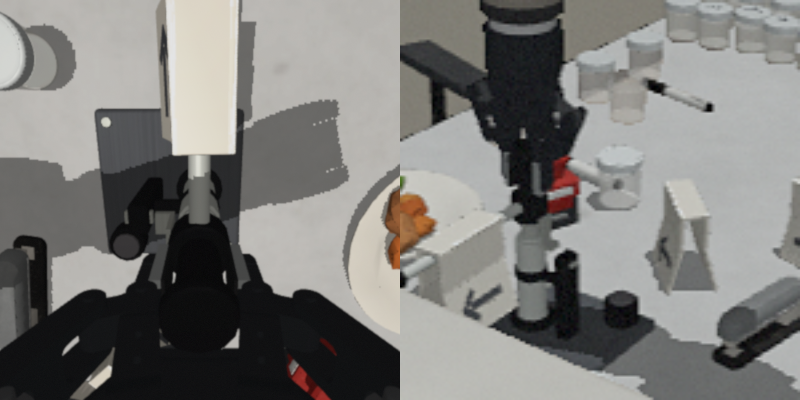

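The head is coming up with the grip and the sign is still hanging. I'll keep going slowly.

Request:
carry_out(targets=[255, 0, 0, 5, 0, 255, 0, 0, 5, 0, 255, 0, 0, 5, 0, 255, 0, 0, 5, 0, 255, 0, 0, 5, 0, 255, 0, 0, 5, 0, 255, 0, 0, 5, 0, 255, 0, 0, 5, 0, 255, 0, 0, 5, 0, 255, 0, 0, 5, 0, 255, 0, 0, 5, 0, 255, 0, 0, 5, 0, 255, 0, 0, 5, 0, 255, 0, 0, 5, 0, 255, 0, 0, 5, 0, 255, 0, 0, 5, 0, 255, 0, 0, 5, 0, 255, 0, 0, 5, 0, 255, 0, 0, 0, 0, 255, 0, 0, 0, 0])

```text
t: 20.3
eef_pos: [0.5565, -0.014, 0.259]
tool_rot: [0.0, 0.699, 0.716, 0.0]
contact_force: [-0.5, -0.1, -3.4]
gripper_width: 0.341
grasp_force: 59.5
```

Request:
carry_out(targets=[255, 0, 0, 2, 0, 255, 0, 0, 2, 0, 255, 0, 0, 2, 0, 255, 0, 0, 2, 0, 255, 0, 0, 0, 0, 255, 0, 0, 0, 0])

```text
t: 20.9
eef_pos: [0.5565, -0.014, 0.2669]
tool_rot: [0.0, 0.699, 0.716, 0.0]
contact_force: [-1.2, 0.1, -4.0]
gripper_width: 0.34
grasp_force: 59.5
```

Request:
carry_out(targets=[255, 0, 0, 1, 0, 255, 0, 0, 1, 0, 255, 0, 0, 1, 0, 255, 0, 0, 0, 0, 255, 0, 0, 0, 0])

```text
t: 21.4
eef_pos: [0.5563, -0.014, 0.2695]
tool_rot: [-0.0, 0.699, 0.716, -0.0]
contact_force: [-0.4, -0.7, -7.5]
gripper_width: 0.34
grasp_force: 59.8
```

Request:
carry_out(targets=[255, 0, 0, 1, 0, 255, 0, 0, 0, 0, 255, 0, 0, 0, 0])

```text
t: 21.7
eef_pos: [0.5561, -0.0141, 0.2697]
tool_rot: [-0.001, 0.699, 0.716, -0.0]
contact_force: [3.0, 0.9, -18.3]
gripper_width: 0.341
grasp_force: 60.3
```

The hard stop was reached after 120 mm of lift, with the pull rising to 18 N and no slip. I'll check the sign numerically against the last wrist picture, since the head and camera move together, and then hand in.

```bash
python3 - <<'E'
from h import *
w=cam("wrist")["frame"][:,120:520]; p=cv2.imread("pics/w6.png")[:,:400,::-1]
for n,im in(("before",p),("now",w)):
    m=((im.min(2)>185)).astype(np.uint8); m[170:]=0
    k,l,st,ce=cv2.connectedComponentsWithStats(m)
    i=1+st[1:,4].argmax(); print(n,st[i],ce[i].round(1))
o=bot.get_obs(); print(o["t"],o["contact_force"].round(1),o["grasp_force"])
E
```

```text
before [  166     0    72   155 10337] [202.5  74.4]
now [  167     0    70   155 10049] [202.6  74.5]
21.75 [  4.1   1.  -19. ] 60.329734683036804
```

```bash
python3 -c "
from station import bot
print(bot.hand_in())"
```

```text
the job is handed in; nothing more can be done
None
```

I hung the sign on the bar, pushed the release button fully in, and pulled the mast up to its second stop. I handed the job in at about 21.8 s while still gripping the knob; the hand-in call returned no verdict.

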